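# Load the specimen carrier and lift it level

### The arm

A 6-joint arm with a two-finger parallel gripper is mounted at the origin on a cart in front of the work surface, level with it; the furniture and walls round the work are solid. World frame = base frame: x ahead of the robot, y to its left, z up, the work surface at z = 0. Lengths are in m, angles in rad, forces in N, time in s.
With the tool pointing down it reaches from about 0.35 to 0.775 m from the base axis. Payload 7.3 kg.
Tool frame: the origin (TCP) lies on the centre line of the jaws, within the pads' length; the fingertips stand 14 mm ahead of it and the grasp point (between the pads) lies 5 mm behind it; z points along the fingers, y is the direction in which the jaws open and shut (so a half turn about z gives the same grasp; the last joint's range is limited). The gripper opens to 92 mm and grips with 3 to 60 N. Pads are 19 mm wide; open, the fingers measure 130 mm over their backs; the gripper's body (75 mm by 190 mm) begins 47 mm behind the grasp point.
Start: joints at [-1.348, 0.342, 1.524, -0, 1.275, -0.146], TCP at [0.189, -0.49, 0.241] pointing down, gripper open.
Joint ranges: [-2.53, 2.53], [-0.77, 2.02], [0.04, 2.7], [-1, 4.14], [0.28, 2.66], [-3.11, 3.11]. Speed limits (rad/s): [2.57, 2.57, 3.14, 3.14, 3.14, 3.14].

### API

Orientations are given as [roll, pitch, yaw] about the fixed x, y, z axes, in that order (R = Rz(yaw) Ry(pitch) Rx(roll)).
In Python, from cell import telemetry, cams, robot gives the robot as it stands.
- The arm moves only by the tool servo_tool, never from a script. Its argument "targets" is text: rows parted by semicolons, each of 4 numbers parted by spaces: the shift along the tool's x, y, z in mm, then the turn about the tool's z in rad. In form: x y z yaw; .... A call has 1 to 20 rows; each row shifts and turns the pose as measured when the row begins, along the tool's axes as they then stand; what a row does not reach is not made up. A row lasts 1/8 s, in which the tool goes at most 62.5 mm and 10.7 degrees, less where a joint would pass 70% of its speed; a pose out of reach is approached as far as the arm can. A call with a gripper value outside its range is refused whole. "hand" is the opening, from 0 (shut) to 1 (fully open), set as the call begins (left out, the last holds). The fingers move at their own pace and stop on an object; "squeeze" is the grip in N (left out, the last holds). Time passes only in rows, so rows that do not move let the fingers close. It gives the time, the measured TCP pose, the force and the opening at its end, in the units of the state.
- telemetry.observe(): the state, without advancing time (a new reading comes with each control period).
- cams.read_camera(name): name is "scene" or "top" or "wrist"; returns a dict with "color" (420x560x3 uint8, red, green, blue), "K" (3x3 intrinsics, pixels), "k1" (the pictures are not rectified: a ray, as slopes to the right and down, at radius r is drawn at 1 + k1 r^2 times it, then the intrinsics apply), "R" (3x3) and "t" (3): a world point X has camera coordinates R X + t. Camera axes: x right, y down, z forward; pixel columns grow to the right and rows downward; lengths in m; the calibration is good to about 2 mm. A picture is of the moment at which its call begins. There is no depth.
- robot.hand_in(): hands the job in, once; it reports no verdict.
Trained networks look in a picture, given as the dict that the camera call returned (one of the last four; its "shot" number tells which), for a name from the list of things; names that differ only in an ending like _2 or _b are one class to them, and where a whole thing is asked for, a point or a joint stands for the part that bears it (a point fixed in the world has none). Each returns a list of dicts, best first, with "score" (0 to 1); they miss things now and then, are a little off and sometimes report something else, mostly with a low value. They report only what shows in the picture. A call takes as long as a camera call.
- cams.cut_out(picture, query): "region" (420x560 bool, what is visible of it) and "extent" ([centre column, centre row, width, height] in pixels, round what is visible of it).
The state is a dict: "time": time; "qpos": joint angles; "qvel": joint speeds; "joint_efforts": joint torques, N m; "tool_pos": TCP position; "tool_rot": TCP orientation; "contact_force": force on the tool from outside, world axes, zero at the start; "torque": the same for the moment, N m; "opening": finger opening in m.
Only numpy, scipy, OpenCV 4.12 (cv2) and the standard library are available. Lean on these libraries where they do the work, as an engineer would, in place of code of your own. Each camera call takes 0.05 s, during which the arm holds its last target.

### The job

Pluck the one long concrete core out of the three-pocket tray and stand it upright in the empty ring seat of the metal specimen carrier, beside the core that is already loaded. Let go of it, then take the carrier by its upright strap handle, lift it off the bench keeping it level, and finish while still holding it steady in the air, its feet about 10 cm above the bench with both cores standing in their seats. Leave the two short cores in the tray, and do not disturb the timer or the petri dish.

Things in the scene. Friction and masses are not known exactly. Their poses are not given: they have to be found in the camera images.
- core_long_center (a point): centre (half-way up) of the long core: loose upright concrete cylinder, 22 mm diameter, 40 mm tall, z along its axis. It starts in one of the three tray pockets (which one varies), its foot 8 mm above the bench, so 32 mm of it stands out of the tray. Grip its upper part, with the fingertips at least 10 mm above its foot to clear the tray top or the seat's rim. About 33 g.
- core_short_1_center (a point): centre of a short core: loose concrete cylinder, 22 mm diameter, 22 mm tall, in another pocket of the tray, 14 mm of it standing out of the tray; stays there
- core_short_2_center (a point): centre of the second short core, the same size, in the remaining tray pocket; stays there
- core_loaded_center (a point): centre of the core that already stands in the carrier's full seat: loose concrete cylinder, 22 mm diameter, 40 mm tall; it must ride along upright
- tray_mid (a point): middle of the top face of the fixed grey pocket tray, a block 56 (its x) x 176 (its y) x 16 mm tall, top face 16 mm above the bench; three round pockets 26 mm across and 8 mm deep in a row along its y, at -54, 0 and +54 mm. Fingers that close along its x have free room
- carrier: loose metal specimen carrier (dark plate, bright rings and handle), origin at the centre of its underside (bench level), z up: plate 64 (its x) x 168 (its y) mm on four feet, plate top 8 mm above the bench; one ring seat at y = +56 mm (empty) and one at y = -56 mm (loaded); upright strap handle in the middle, 90 mm tall over all. Together about 0.3 kg plus the cores; the weight varies by some 20 percent
- carrier_grip (a point): middle of the grippable part of the carrier's strap handle, 66 mm above the carrier's underside. The strap is 12 mm thick along the carrier's x (close the fingers along this) and 28 mm wide along its y; it ends in a rolled top 16 mm thick (x) and 32 mm long (y), from 73 to 89 mm above the underside. Same axes as the carrier
- empty_seat (a point): centre of the floor of the carrier's empty seat, 8 mm above the carrier's underside: open ring of 32 mm inner and 38 mm outer diameter, rim 6 mm high above this floor. Same axes as the carrier; the handle is 42 mm away towards -y, so let the fingers close along x when placing the core
- full_seat (a point): centre of the floor of the other, like seat of the carrier, in which the loaded core stands
- desiccator: large fixed glass desiccator bowl with domed lid behind the work, solid, origin at the centre of its underside; widest at its rim, some 190 mm in radius and 150 to 200 mm above the bench. Keep the gripper and wrist clear of it when swinging from tray to carrier
- timer: small white lab timer, 66 x 66 x 19 mm, loose bystander, origin at its underside
- petri_dish: clear petri dish, 93 mm diameter, 15 mm tall, loose bystander, origin at its underside

How it is judged:
On the way, in this order (a step that is already met when the one before it is completed fails the run):
1. the long core is lifted out of its pocket, clear of the tray (height (world z) of core_long_center above 0.05 m and contact force between core_long and tray below 0.05 N), for 0.1 s.
2. the long core stands released in the empty seat, the carrier still on the bench (horizontal distance between core_long_center and empty_seat below 0.008 m and z of core_long_center in the frame of empty_seat between 0.016 and 0.024 m and angle between the z axis of core_long_center and the z axis of empty_seat, either way round below 0.15 rad and contact force between core_long and the fingers below 0.05 N and height (world z) of carrier below 0.006 m and linear speed of core_long below 0.03 m/s), for 0.2 s.
At the end, for the whole second after the job is handed in: Fingers hold the carrier still in the air, underside 60 to 160 mm above the bench, within 0.12 rad of level, resting on nothing; long and loaded core stand in their seats (8 mm, upright), untouched by the arm; short cores within 15 mm of their start (height (world z) of carrier between 0.06 and 0.16 m and angle between carrier's own z axis and vertical below 0.12 rad and linear speed of carrier below 0.03 m/s and angular speed of carrier below 0.2 rad/s and contact force between carrier and the fingers above 1 N and contact force between carrier and tray below 0.05 N and contact force between carrier and timer below 0.05 N and contact force between carrier and petri_dish below 0.05 N and horizontal distance between core_long_center and empty_seat below 0.008 m and z of core_long_center in the frame of empty_seat between 0.016 and 0.024 m and angle between the z axis of core_long_center and the z axis of empty_seat, either way round below 0.15 rad and horizontal distance between core_loaded_center and full_seat below 0.008 m and z of core_loaded_center in the frame of full_seat between 0.016 and 0.024 m and angle between the z axis of core_loaded_center and the z axis of full_seat, either way round below 0.15 rad and contact force between each of core_long, core_loaded and the arm below 0.05 N and distance of each of core_short_1_center, core_short_2_center from where it was at the start of the episode below 0.015 m); the arm keeps its last pose, push and grip.
It fails at once if the carrier is tipped more than 0.35 rad (20 degrees) (angle between carrier's own z axis and vertical above 0.35 rad).
It fails at once if the loaded core leaves its seat (distance between core_loaded_center and full_seat above 0.035 m).
It fails at once if a short core is taken out of its pocket (distance of any of core_short_1_center, core_short_2_center from where it was at the start of the episode above 0.025 m).
It fails at once if the timer or the petri dish is moved more than 25 mm (distance of any of timer, petri_dish from where it was at the start of the episode above 0.025 m).
It also fails if it takes over 58 s, if anything falls off the work surface, if the arm or the gripper's body presses on something with over 40 N, if the wrist force passes 120 N, or if a joint passes its speed limit or range.

## Working session

There is one attempt and no reset: what is moved stays moved. The work goes in short steps, Python scripts to look and compute and a tool call to move; the robot and the scene stay as the last step left them, time stands still between calls to the robot, and variables do not carry over. Pictures are saved under pics/ and viewed, and the job is handed in when it is done.

Besides the shell and the picture viewer there is one more tool, called after "Call:" as name(argument=value, ...) on one line, values as JSON. servo_tool: Moves the arm, as the interface text tells. Its arguments: {"type":"object","properties":{"targets":{"type":"string"},"hand":{"type":"number"},"squeeze":{"type":"number"}},"required":["targets"]}

```bash
ls; mkdir -p pics; python3 - <<'E'
from cell import telemetry, cams, robot
import cv2, numpy as np
s=telemetry.observe(); print({k:np.round(v,3).tolist() for k,v in s.items()})
for n in ["scene","top","wrist"]:
    d=cams.read_camera(n); cv2.imwrite(f"pics/{n}0.png",d["color"][:,:,::-1]); print(n,d["K"].tolist(),d["k1"],np.round(d["R"],4).tolist(),np.round(d["t"],4).tolist(),d["shot"])
E
```

```text
pics
{'time': 0.0, 'qpos': [-1.348, 0.343, 1.525, -0.0, 1.275, -0.146], 'qvel': [-0.0, -0.0, -0.001, 0.0, -0.002, -0.0], 'joint_efforts': [0.002, -43.124, -24.422, 0.072, 0.056, -0.0], 'tool_pos': [0.189, -0.489, 0.24], 'tool_rot': [-3.14, -0.0, 0.369], 'contact_force': [-0.019, -0.489, 0.312], 'torque': [-0.002, 0.022, -0.01], 'opening': 0.092}
scene [[451.9044811200821, 0.0, 283.704355419099], [0.0, 451.9044811200821, 213.47754889001092], [0.0, 0.0, 1.0]] -0.032758814812239544 [[-0.4649, -0.8851, 0.0198], [-0.6777, 0.3414, -0.6513], [0.5697, -0.3162, -0.7586]] [0.1282, 0.5048, 1.4318] 1
top [[520.5027184634474, 0.0, 278.2752757625841], [0.0, 520.5027184634474, 206.00709976841873], [0.0, 0.0, 1.0]] -0.036853386278032196 [[0.0277, -0.9995, 0.0179], [-0.9981, -0.0286, -0.0547], [0.0552, -0.0164, -0.9983]] [-0.1774, 0.5975, 1.665] 2
wrist [[289.97720474905276, 0.0, 277.1617555424694], [0.0, 289.97720474905276, 207.04128111245015], [0.0, 0.0, 1.0]] -0.0595322839779185 [[0.3604, -0.9328, -0.001], [-0.8946, -0.3459, 0.283], [-0.2644, -0.1011, -0.9591]] [-0.5247, -0.0349, 0.3899] 3
```

View pics/scene0.png

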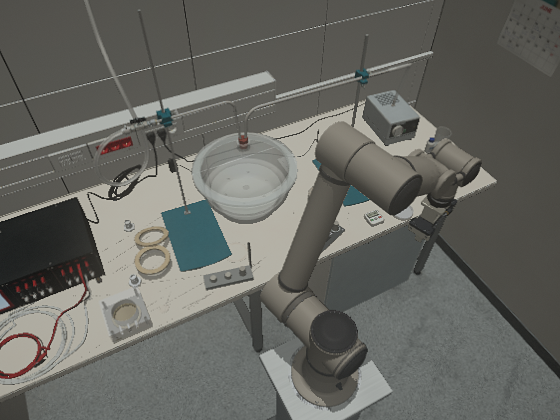

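View pics/top0.png

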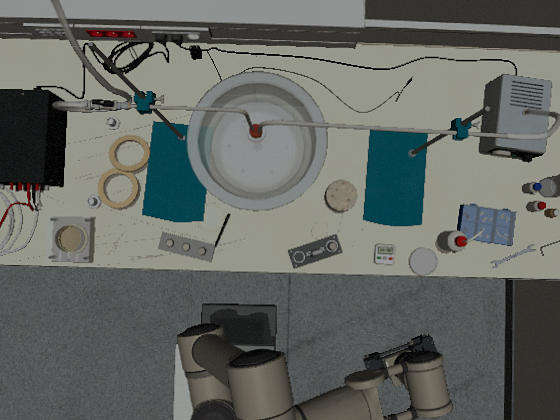

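View pics/wrist0.png

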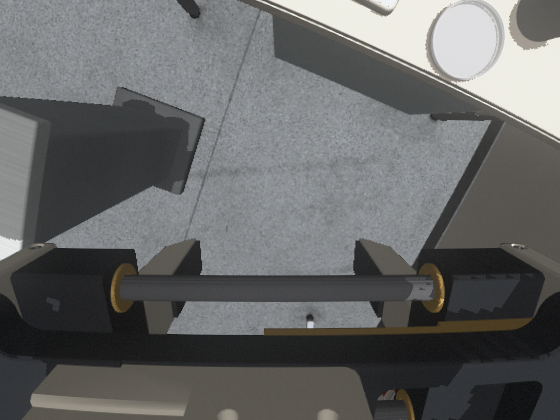

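The scene and top pictures show the tray at about (187,245) in top, the carrier at about (315,251), the timer at (385,254), the petri dish at (423,261), and the desiccator behind at (257,140). Next I'll measure positions.

```bash
cat > h.py <<'E'
import numpy as np, cv2
from cell import telemetry, cams, robot
def project(d,X):
    X=np.atleast_2d(X); c=X@np.array(d["R"]).T+np.array(d["t"]); s=c[:,:2]/c[:,2:]
    s=s*(1+d["k1"]*(s**2).sum(1,keepdims=True)); K=np.array(d["K"])
    return s*[K[0,0],K[1,1]]+[K[0,2],K[1,2]]
def back(d,uv,z):
    K=np.array(d["K"]); p=(np.atleast_2d(uv)-[K[0,2],K[1,2]])/[K[0,0],K[1,1]]
    s=p.copy()
    for _ in range(20): s=p/(1+d["k1"]*(s**2).sum(1,keepdims=True))
    r=np.c_[s,np.ones(len(s))]@np.array(d["R"]); C=-np.array(d["R"]).T@np.array(d["t"])
    z=np.broadcast_to(z,len(r)); return C+r*((z-C[2])/r[:,2])[:,None]
def crop(d,u0,v0,u1,v1,k,f,pts=None):
    im=d["color"][v0:v1,u0:u1,::-1].copy(); im=cv2.resize(im,None,fx=k,fy=k,interpolation=cv2.INTER_CUBIC)
    if pts is not None:
        for p in pts:
            cv2.circle(im,(int((p[0]-u0+.5)*k),int((p[1]-v0+.5)*k)),2,(0,0,255),-1)
    cv2.imwrite(f,im)
def cent(m):
    v,u=np.nonzero(m); return np.array([u.mean(),v.mean()])
E
python3 - <<'E'
from h import *
d=cams.read_camera("top")
crop(d,140,205,440,290,2.6,"pics/top1.png")
for q,z in [("core_long_center",.048),("core_short_1_center",.03),("core_loaded_center",.048),("tray_mid",.016),("carrier",.008),("carrier_grip",.089),("empty_seat",.008),("full_seat",.008),("timer",.0095),("petri_dish",.0075)]:
    for r in cams.cut_out(d,q)[:4]:
        c=cent(r["region"]); print(q,round(r["score"],2),np.round(r["extent"],1),np.round(c,1),r["region"].sum(),np.round(back(d,c,z)[0],4))
E
```

```text
core_long_center 0.59 [201.9 249.1   6.9   7.2] [202.  250.4] 39 [0.4534 0.0768 0.048 ]
tray_mid 0.77 [186.9 246.   54.5  29. ] [186.9 245.9] 835 [0.4654 0.1297 0.016 ]
carrier 0.68 [317.4 250.8  54.   31.7] [314.4 250.5] 1017 [ 0.4617 -0.2818  0.008 ]
carrier_grip 0.59 [317.8 251.7  52.2  35.2] [314.7 250.6] 996 [ 0.4638 -0.2755  0.089 ]
empty_seat 0.98 [317.2 251.2  54.4  34.2] [314.5 251.1] 947 [ 0.4598 -0.282   0.008 ]
full_seat 0.88 [314.4 250.1  55.8  33.8] [314.5 250.7] 956 [ 0.4611 -0.282   0.008 ]
timer 0.71 [386.6 254.9  21.5  20.5] [383.8 253.4] 373 [ 0.4583 -0.508   0.0095]
petri_dish 0.6 [425.5 262.5  30.8  31.4] [423.2 260.6] 693 [ 0.438  -0.6381  0.0075]
```

View pics/top1.png

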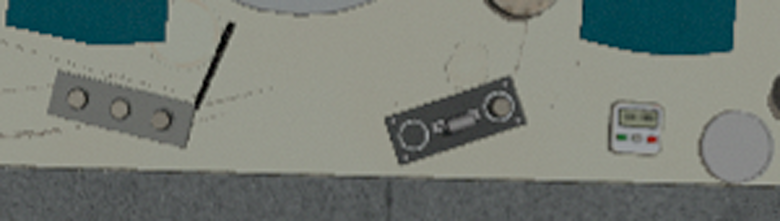

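The top crop shows three cores in the tray, with the empty ring at the carrier's left (about (299,257)) and the loaded ring at (332,245). A black rod lies beside the tray. The top view alone doesn't show which core is the long one, so I'll check in the scene camera.

```bash
python3 - <<'E'
from h import *
d=cams.read_camera("scene"); t=cams.read_camera("top")
crop(d,190,230,270,300,9,"pics/scene1.png")
for q in ["core_long_center","core_short_1_center","tray_mid","carrier","desiccator"]:
    for r in cams.cut_out(d,q)[:4]:
        print(q,round(r["score"],2),np.round(r["extent"],1),np.round(cent(r["region"]),1))
for uv in [(216,246),(229,215)]:
    print(uv, back(t,uv,0)[0], project(d,back(t,uv,0.003)), project(d,back(t,uv,0.06)))
# rings
print(back(t,[(298.5,257),(332,245.5)],.014))
E
```

```text
core_long_center 0.45 [331.4 239.5  18.6  20.6] [333.1 235.5]
core_long_center 0.37 [244.9 269.9  12.2   5.5] [241.8 270.7]
core_long_center 0.34 [230.2 276.9  11.8  10.6] [227.5 275.2]
tray_mid 0.72 [228.8 276.1   7.7   5.6] [227.6 275.4]
tray_mid 0.7 [228.  277.7  47.4  22.6] [226.3 278.1]
carrier 0.73 [333.1 238.4  19.6  22.9] [332.7 236.3]
(216, 246) [0.46730531 0.03795754 0.        ] [[250.88822824 266.83364097]] [[251.59674648 257.15615726]]
(229, 215) [ 0.56925744 -0.00095671  0.        ] [[248.86412429 243.53374362]] [[249.56564038 234.45066624]]
[[ 0.4395696  -0.23034822  0.014     ]
 [ 0.47951174 -0.33785518  0.014     ]]
```

View pics/scene1.png

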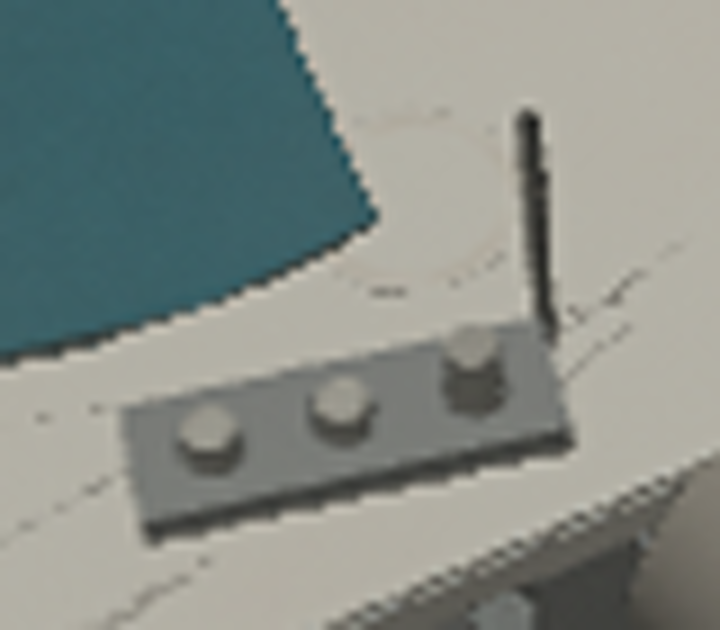

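The rightmost (−y end) core in the scene crop stands taller, so it is the long one, and that agrees with the network. The rod lies flat on the bench. Next I'll write a planner that turns targets into rows, and move over the carrier first.

```bash
cat >> h.py <<'E'
from scipy.spatial.transform import Rotation as Ro
def plan(pos,yaw,step=35.,ystep=.15,n=None):
    s=telemetry.observe(); p=np.array(s["tool_pos"]); r=np.array(s["tool_rot"]); pos=np.array(pos)
    dy=(yaw-r[2]+np.pi)%(2*np.pi)-np.pi; D=np.linalg.norm(pos-p)*1000
    n=n or int(max(np.ceil(D/step),np.ceil(abs(dy)/ystep),1))
    print("from",np.round(p,4),np.round(r,4),"D",round(D,1),"dyaw",round(dy,3),"n",n)
    Rm=Ro.from_euler("xyz",r); out=[]
    for i in range(n):
        m=Rm.as_matrix().T@((pos-p)/n)*1000
        out.append("%.0f %.0f %.0f %.2f"%(m[0],m[1],m[2],-dy/n) if D/n>5 else "%.1f %.1f %.1f %.3f"%(m[0],m[1],m[2],-dy/n))
        Rm=Ro.from_euler("z",dy/n)*Rm
    print("; ".join(out))
E
python3 - <<'E'
from h import *
t=cams.read_camera("top"); print(back(t,[(257,140),(188,140),(257,210)],.17), back(t,[(257,140),(257,210)],.2))
plan([.40,-.28,.28],1.9)
E
```

```text
[[ 0.78768192 -0.089566    0.17      ]
 [ 0.78156923  0.11433492  0.17      ]
 [ 0.58028151 -0.09581507  0.17      ]] [[ 0.7822167  -0.09041687  0.2       ]
 [ 0.57888795 -0.09654326  0.2       ]]
from [ 0.1893 -0.4897  0.2407] [3.1415 0.     0.3688] D 299.9 dyaw 1.531 n 11
25 -11 -4 -0.14; 26 -7 -4 -0.14; 27 -4 -4 -0.14; 27 0 -4 -0.14; 27 4 -4 -0.14; 26 8 -4 -0.14; 25 11 -4 -0.14; 23 14 -4 -0.14; 21 17 -4 -0.14; 18 20 -4 -0.14; 15 22 -4 -0.14
```

Call:
servo_tool(targets="25 -11 -4 -0.14; 26 -7 -4 -0.14; 27 -4 -4 -0.14; 27 0 -4 -0.14; 27 4 -4 -0.14; 26 8 -4 -0.14; 25 11 -4 -0.14; 23 14 -4 -0.14; 21 17 -4 -0.14; 18 20 -4 -0.14; 15 22 -4 -0.14; 0 0 0 0; 0 0 0 0", hand=1)

```text
time: 2.72
tool_pos: [0.4001, -0.2678, 0.2863]
tool_rot: [3.141, 0.002, 1.956]
contact_force: [0.6, -1.0, 0.3]
opening: 0.0917
```

```bash
python3 - <<'E'
from h import *
s=telemetry.observe(); print(s["time"],s["tool_pos"],s["tool_rot"])
d=cams.read_camera("wrist"); cv2.imwrite("pics/wrist1.png",d["color"][:,:,::-1])
print(-d["R"].T@d["t"])
t=cams.read_camera("top"); crop(t,230,190,400,290,4.6,"pics/top2.png")
for q in ["carrier","empty_seat","full_seat","carrier_grip","core_loaded_center"]:
    for r in cams.cut_out(d,q)[:3]: print(q,round(r["score"],2),np.round(r["extent"],1),np.round(cent(r["region"]),1))
E
```

```text
2.725 [ 0.40012802 -0.26783032  0.28625523] [3.14119449e+00 1.62547755e-03 1.95590950e+00]
[ 0.37183141 -0.19699552  0.42935992]
carrier 0.85 [311.5 197.6  49.2 106.7] [309.8 192.7]
empty_seat 0.79 [311.6 195.9  46.4 102.1] [309.7 192.6]
full_seat 0.69 [311.9 197.1  46.8 104.9] [309.5 192.8]
carrier_grip 0.63 [310.6 198.1  44.1 108.2] [309.7 192.7]
core_loaded_center 0.82 [308.9 241.8  18.5  20.7] [309.  239.6]
```

View pics/wrist1.png

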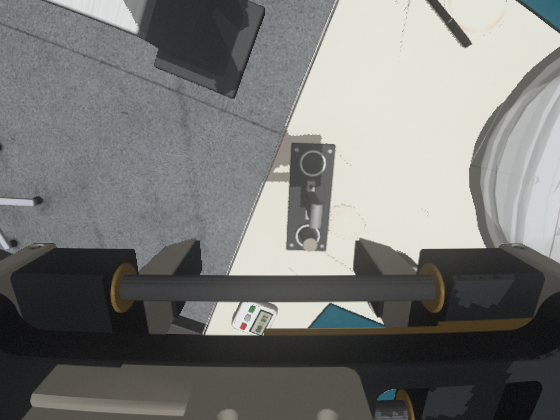

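The wrist view shows the carrier axis nearly vertical in the picture, with the empty ring at (313,163), the loaded core near (310,242) and the handle near (316,215). I'll enlarge it to measure more exactly.

```bash
python3 - <<'E'
from h import *
d=cams.read_camera("wrist"); crop(d,270,130,360,270,4.2,"pics/wrist1b.png")
E
```

```text
(no output)
```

View pics/wrist1b.png

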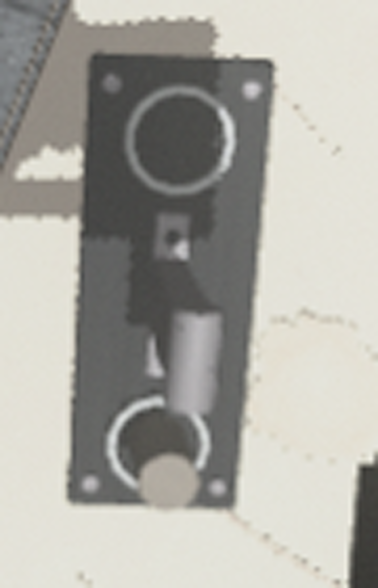

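View pics/top2.png

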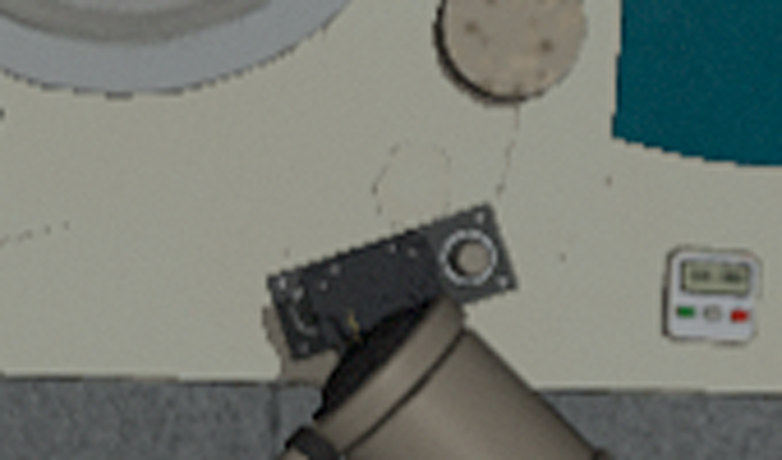

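```bash
python3 - <<'E'
from h import *
d=cams.read_camera("wrist")
f=lambda *p:[(x/4.2-.5+270,y/4.2-.5+130) for x,y in p]
c=back(d,f((92,55),(273,62),(233,507),(68,502)),.008); print(np.round(c,4))
o=c.mean(0); y=(c[0]+c[1]-c[2]-c[3])[:2]; x=(c[1]+c[2]-c[0]-c[3])[:2]
print("mid",o,"yaw y",np.arctan2(-y[0],y[1]),"yaw x",np.arctan2(x[1],x[0]),np.linalg.norm(y)/2,np.linalg.norm(x)/2)
r=back(d,f((180,140),(158,442)),.014); print("rings",r); v=r[0]-r[1]; print("yaw",np.arctan2(-v[0],v[1]),np.linalg.norm(v), r.mean(0))
print("loaded",back(d,f((168,481)),.048)); print("handle",back(d,f((194,362)),.087))
E
```

```text
[[ 0.4015 -0.2163  0.008 ]
 [ 0.4595 -0.1951  0.008 ]
 [ 0.5162 -0.3505  0.008 ]
 [ 0.4575 -0.372   0.008 ]]
mid [ 0.45867708 -0.28347816  0.008     ] yaw y 0.3472046585580596 yaw x 0.35110742925752 0.1654608529521478 0.06218362501623367
rings [[ 0.43996331 -0.23094851  0.014     ]
 [ 0.47758381 -0.33497969  0.014     ]]
yaw 0.3469952928430563 0.11062453114248454 [ 0.45877356 -0.2829641   0.014     ]
loaded [[ 0.47785586 -0.33545697  0.048     ]]
handle [[ 0.45860831 -0.28344488  0.087     ]]
```

The measurements agree: carrier at (0.4587, −0.2832) with yaw 0.348, and empty seat at (0.4396, −0.2306). On to the tray.

```bash
python3 - <<'E'
from h import *
plan([.44,.065,.24],1.346)
E
```

```text
from [ 0.4003 -0.2678  0.2863] [3.1408e+00 1.5000e-03 1.9570e+00] D 338.3 dyaw -0.611 n 10
29 16 5 0.06; 30 14 5 0.06; 31 13 5 0.06; 32 11 5 0.06; 32 9 5 0.06; 33 7 5 0.06; 33 5 5 0.06; 33 3 5 0.06; 34 1 5 0.06; 33 -2 5 0.06
```

Call:
servo_tool(targets="29 16 5 0.06; 30 14 5 0.06; 31 13 5 0.06; 32 11 5 0.06; 32 9 5 0.06; 33 7 5 0.06; 33 5 5 0.06; 33 3 5 0.06; 34 1 5 0.06; 33 -2 5 0.06; 0 0 0 0; 0 0 0 0")

```text
time: 4.68
tool_pos: [0.4455, 0.0717, 0.2346]
tool_rot: [3.137, 0.002, 1.333]
contact_force: [0.3, -0.3, 0.0]
opening: 0.0918
```

```bash
python3 - <<'E'
from h import *
d=cams.read_camera("wrist"); cv2.imwrite("pics/wrist2.png",d["color"][:,:,::-1]); crop(d,230,90,370,240,4,"pics/wrist2b.png")
plan([.4534,.0768,.12],1.346)
for q,z in [("core_long_center",.048),("core_short_1_center",.03),("tray_mid",.016)]:
    for r in cams.cut_out(d,q)[:3]: c=cent(r["region"]);print(q,round(r["score"],2),np.round(r["extent"],1),np.round(c,1),back(d,c,z)[0])
E
```

```text
from [0.4454 0.0715 0.2346] [3.1373e+00 1.6000e-03 1.3325e+00] D 115.0 dyaw 0.014 n 4
2 2 29 -0.00; 2 2 29 -0.00; 2 2 29 -0.00; 2 2 29 -0.00
core_long_center 0.68 [279.6 178.4  19.5  23.8] [279.6 180. ] [0.45196171 0.08156027 0.048     ]
core_short_1_center 0.59 [279.1  85.8  20.9  21.9] [277.4  85.6] [0.47411234 0.18363735 0.03      ]
tray_mid 0.72 [277.7 129.5  50.4 146. ] [278.2 126.4] [0.46450457 0.13974322 0.016     ]
```

View pics/wrist2.png

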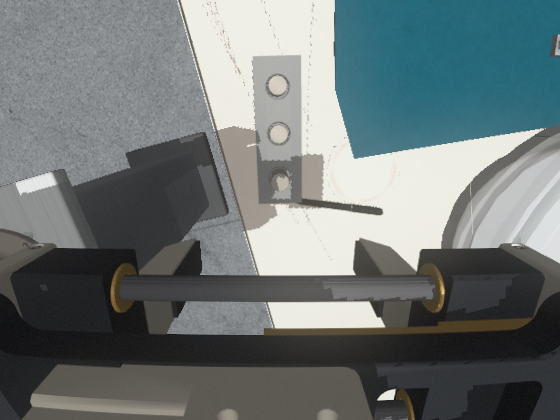

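View pics/wrist2b.png

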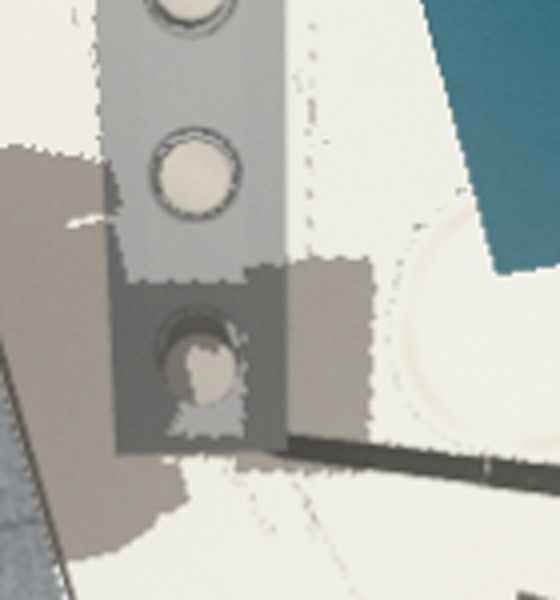

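The wrist view shows the long core's top disc centred near (280,181.5), partly in shadow, with the shorts at about (278.5,134) and (277.5,86). Next I'll compute positions and the tray axis.

```bash
python3 - <<'E'
from h import *
d=cams.read_camera("wrist")
f=lambda *p:[(x/4-.5+230,y/4-.5+90) for x,y in p]
print("long",back(d,f((201,369)),.048)); print("short2",back(d,f((195,177)),.03))
p=back(d,f((196,174),(200,352)),.016); v=p[0]-p[1]; print("pockets",p,np.arctan2(-v[0],v[1]),np.linalg.norm(v))
print(back(d,f((116,453),(288,455)),.016))
e=back(d,[(253,56),(300.5,56),(301.5,203),(258.5,203)],.016); y=(e[0]+e[1]-e[2]-e[3])/2; print(e.mean(0),np.arctan2(-y[0],y[1]),np.linalg.norm(y))
E
```

```text
long [[0.45173294 0.07913341 0.048     ]]
short2 [[0.46282098 0.13143589 0.03      ]]
pockets [[0.46329776 0.13165709 0.016     ]
 [0.45156674 0.07807191 0.016     ]] -0.21552271903653286 0.05485424647879988
[[0.41733362 0.05233945 0.016     ]
 [0.47133284 0.03837892 0.016     ]]
[0.4630702  0.13077224 0.016     ] -0.21602911032716912 0.17488732313515032
```

```bash
python3 - <<'E'
from h import *
plan([.4517,.0785,.09],1.354)
E
```

```text
from [0.4455 0.0713 0.2347] [3.1371e+00 1.5000e-03 1.3311e+00] D 145.0 dyaw 0.023 n 5
2 1 29 -0.00; 2 1 29 -0.00; 2 1 29 -0.00; 2 1 29 -0.00; 2 1 29 -0.00
```

Call:
servo_tool(targets="1.5 1.5 29 -0.005; 1.5 1.5 29 -0.005; 1.5 1.5 29 -0.005; 1.5 1.5 29 -0.005; 1 1 25 0; 0 0 0 0; 0 0 0 0")

```text
time: 5.8
tool_pos: [0.4574, 0.0726, 0.0923]
tool_rot: [3.131, 0.001, 1.347]
contact_force: [0.3, 0.2, -0.3]
opening: 0.0919
```

```bash
python3 - <<'E'
from h import *
d=cams.read_camera("wrist"); cv2.imwrite("pics/wrist3.png",d["color"][:,:,::-1])
plan([.4517,.0785,.041],1.354,step=12)
for z in (.048,): print(project(d,[[.4517,.0785,z]]))
E
```

```text
from [0.4573 0.0727 0.0924] [3.1311e+00 7.0000e-04 1.3466e+00] D 52.0 dyaw 0.007 n 5
1 -1 10 -0.00; 1 -1 10 -0.00; 1 -1 10 -0.00; 1 -1 10 -0.00; 1 -1 10 -0.00
[[266.03106948 229.92466454]]
```

View pics/wrist3.png

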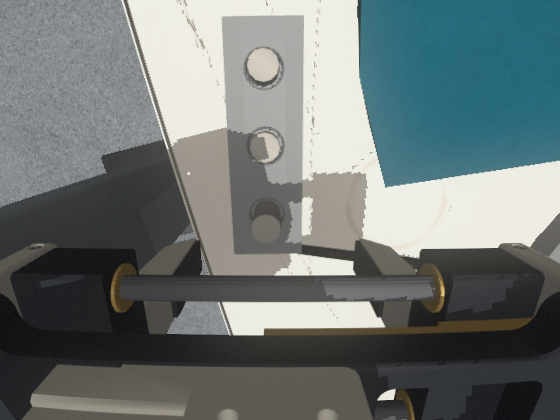

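The core's top disc at about (266,229) matches the projected estimate (266,230).

Call:
servo_tool(targets="2 -2 0 0; 2 -2 0 -0.005; 1 -2 10 0; 1 -1 10 0; 1 0 10 0; 0 0 0 0")

```text
time: 6.6
tool_pos: [0.4527, 0.0816, 0.0619]
tool_rot: [3.128, 0.0, 1.352]
contact_force: [-0.7, 0.7, 0.6]
opening: 0.0918
```

```bash
python3 - <<'E'
from h import *
d=cams.read_camera("wrist"); cv2.imwrite("pics/wrist4.png",d["color"][:,:,::-1])
plan([.4517,.0785,.041],1.354,step=12)
for z in (.048,): print(project(d,[[.4517,.0785,z]]))
E
```

```text
from [0.453  0.0816 0.0623] [ 3.1273e+00 -1.0000e-04  1.3523e+00] D 21.5 dyaw 0.002 n 2
-2 -0 11 -0.00; -2 -0 11 -0.00
[[275.64120985 260.24357502]]
```

View pics/wrist4.png

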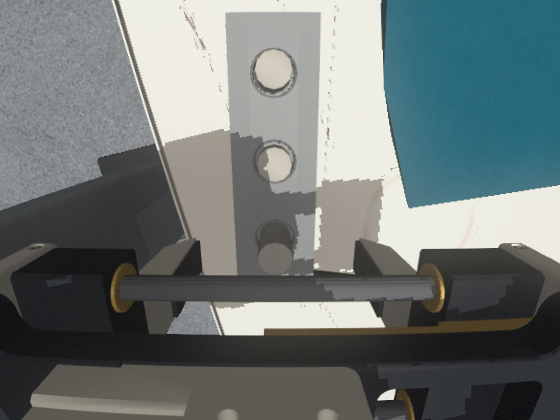

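Call:
servo_tool(targets="-2 -0.5 11 0; -2 0 9 0; 0 0 1 0; 0 0 0 0")

```text
time: 7.15
tool_pos: [0.4521, 0.0773, 0.0398]
tool_rot: [3.127, -0.0, 1.352]
contact_force: [0.8, -0.8, 0.8]
opening: 0.0916
```

```bash
python3 - <<'E'
from h import *
plan([.4517,.0785,.041],1.354,step=12)
E
```

```text
from [0.4521 0.0773 0.0398] [ 3.1272e+00 -1.0000e-04  1.3519e+00] D 1.8 dyaw 0.002 n 1
1.1 -0.6 -1.2 -0.002
```

Call:
servo_tool(targets="1 -0.6 -1 0; 0 0 0 0; 0 0 0 0; 0 0 0 0; 0 0 0 0; 0 0 0 0; 0 0 0 0; 0 0 0 0", hand=0, squeeze=15)

```text
time: 8.15
tool_pos: [0.4521, 0.0786, 0.0416]
tool_rot: [3.126, -0.0, 1.352]
contact_force: [-1.1, 0.0, 1.0]
opening: 0.0212
```

Call:
servo_tool(targets="0 0 -8 0; 0 0 -20 0; 0 0 -30 0; 0 0 -30 0; 0 0 -20 0; 0 0 0 0")

```text
time: 8.9
tool_pos: [0.4503, 0.0789, 0.1548]
tool_rot: [3.125, -0.001, 1.352]
contact_force: [0.3, -0.8, -1.6]
opening: 0.0213
```

```bash
python3 - <<'E'
from h import *
d=cams.read_camera("scene"); crop(d,190,190,290,300,5,"pics/scene2.png")
plan([.4396,-.2306,.15],1.919)
E
```

```text
from [0.4497 0.0788 0.1539] [ 3.1268e+00 -2.0000e-04  1.3520e+00] D 309.6 dyaw 0.567 n 9
-34 6 1 -0.06; -34 4 0 -0.06; -34 2 0 -0.06; -34 -0 0 -0.06; -34 -2 0 -0.06; -34 -4 0 -0.06; -34 -7 0 -0.06; -33 -9 0 -0.06; -33 -11 0 -0.06
```

View pics/scene2.png

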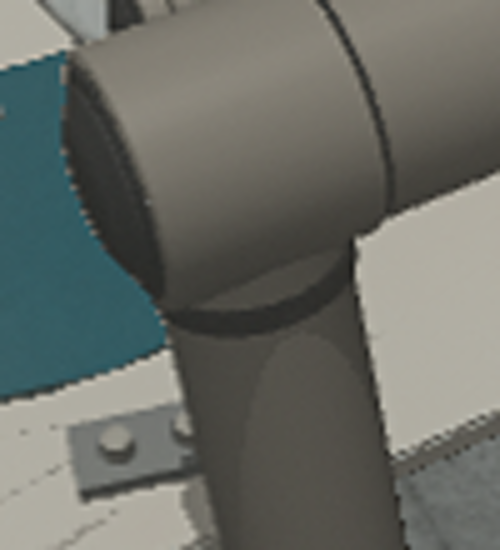

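The arm hides the core in this view, but the 21 mm opening indicates it is held. The short cores are still in place. Swinging over to the seat.

Call:
servo_tool(targets="-20 3 0 -0.03; -34 6 0 -0.06; -34 4 0 -0.06; -34 2 0 -0.06; -34 0 0 -0.06; -34 -2 0 -0.06; -34 -4 0 -0.06; -34 -7 0 -0.06; -33 -9 0 -0.06; -12 -6 0 -0.03; 0 0 0 0; 0 0 0 0")

```text
time: 10.45
tool_pos: [0.4371, -0.2351, 0.1403]
tool_rot: [-3.138, -0.009, 1.91]
contact_force: [-0.2, -0.3, 0.4]
opening: 0.0216
```

```bash
python3 - <<'E'
from h import *
d=cams.read_camera("wrist"); cv2.imwrite("pics/wrist5.png",d["color"][:,:,::-1])
plan([.4396,-.2306,.13],1.919)
E
```

```text
from [ 0.4371 -0.235   0.1404] [-3.1377 -0.0092  1.9104] D 11.5 dyaw 0.009 n 1
3 4 10 -0.01
```

View pics/wrist5.png

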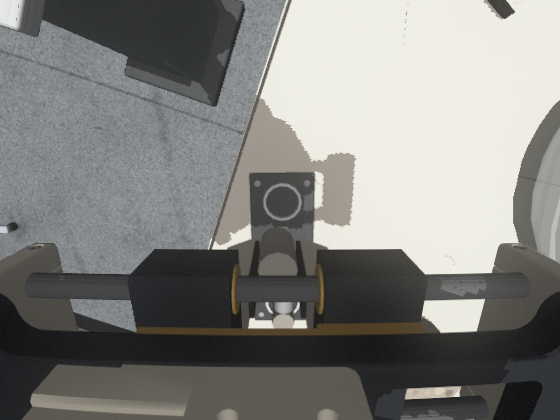

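The core is held, its body visible at about (278,250), and the empty ring is at (283,202). Next I'll check the ring and the held core against my model.

```bash
python3 - <<'E'
from h import *
d=cams.read_camera("wrist"); s=telemetry.observe(); p=np.array(s["tool_pos"]); Rm=Ro.from_euler("xyz",s["tool_rot"]).as_matrix()
print("ring proj",project(d,[[.4396,-.2306,.014]]), "carrier ring back",back(d,[(283,202)],.014))
a=np.linspace(0,2*np.pi,24,endpoint=False)
foot=[p+Rm@[.011*np.cos(t),.011*np.sin(t),.0336] for t in a]; top=[p+Rm@[.011*np.cos(t),.011*np.sin(t),-.0064] for t in a]
ring=[[.4396+.019*np.cos(t),-.2306+.019*np.sin(t),.014] for t in a]
crop(d,220,160,350,290,4.5,"pics/wrist5b.png",np.r_[project(d,foot),project(d,top),project(d,ring)])
E
```

```text
ring proj [[281.40311396 201.49287141]] carrier ring back [[ 0.44122185 -0.23056151  0.014     ]]
```

View pics/wrist5b.png

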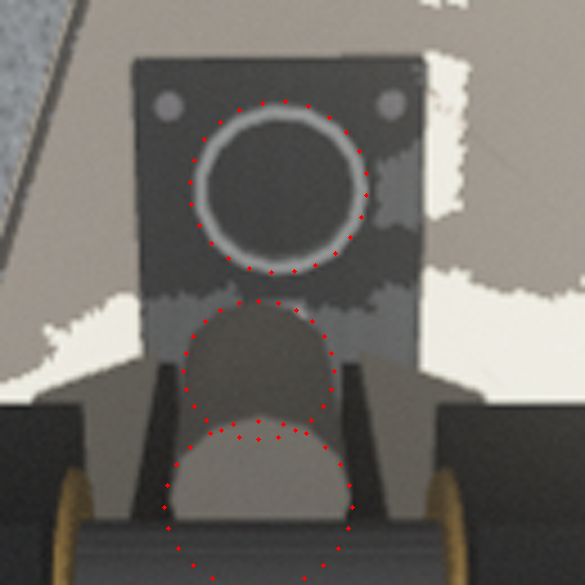

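The overlay agrees to within about 1 mm for both the ring and the core's foot. Going down over the seat.

```bash
python3 - <<'E'
from h import *
plan([.44,-.2308,.08],1.919,step=22)
E
```

```text
from [ 0.4373 -0.235   0.1407] [-3.138  -0.0087  1.9109] D 60.9 dyaw 0.008 n 3
1 1 20 -0.00; 1 1 20 -0.00; 1 1 20 -0.00
```

Call:
servo_tool(targets="2 2 10 -0.008; 1 1 17 0; 0 1 17 0; 0 0 14 0; 0 0 0 0; 0 0 0 0")

```text
time: 11.3
tool_pos: [0.4403, -0.227, 0.0795]
tool_rot: [-3.138, -0.009, 1.923]
contact_force: [-0.3, -0.6, 0.5]
opening: 0.0216
```

```bash
python3 - <<'E'
from h import *
plan([.44,-.2308,.043],1.919,step=12)
E
```

```text
from [ 0.4403 -0.227   0.0795] [-3.1382 -0.0092  1.9234] D 36.7 dyaw -0.004 n 4
-1 -0 9 0.00; -1 -0 9 0.00; -1 -0 9 0.00; -1 -0 9 0.00
```

Call:
servo_tool(targets="-2 0 0 0; -1.5 0 8 0; -0.5 0 9 0; 0 0 8 0; 0 0 0 0")

```text
time: 11.92
tool_pos: [0.442, -0.2314, 0.0536]
tool_rot: [-3.139, -0.008, 1.923]
contact_force: [-0.5, 1.1, 0.6]
opening: 0.0215
```

```bash
python3 - <<'E'
from h import *
plan([.44,-.2308,.043],1.919,step=12)
d=cams.read_camera("wrist");s=telemetry.observe(); p=np.array(s["tool_pos"]); Rm=Ro.from_euler("xyz",s["tool_rot"]).as_matrix()
a=np.linspace(0,2*np.pi,24,endpoint=False)
foot=[p+Rm@[.011*np.cos(t),.011*np.sin(t),.0336] for t in a]
ring=[[.4400+.019*np.cos(t),-.2306+.019*np.sin(t),.014] for t in a]
crop(d,220,160,350,290,4.5,"pics/wrist6.png",np.r_[project(d,foot),project(d,ring)])
E
```

```text
from [ 0.442  -0.2314  0.0536] [-3.1393 -0.0076  1.9232] D 10.8 dyaw -0.004 n 1
1 -2 11 0.00
```

View pics/wrist6.png

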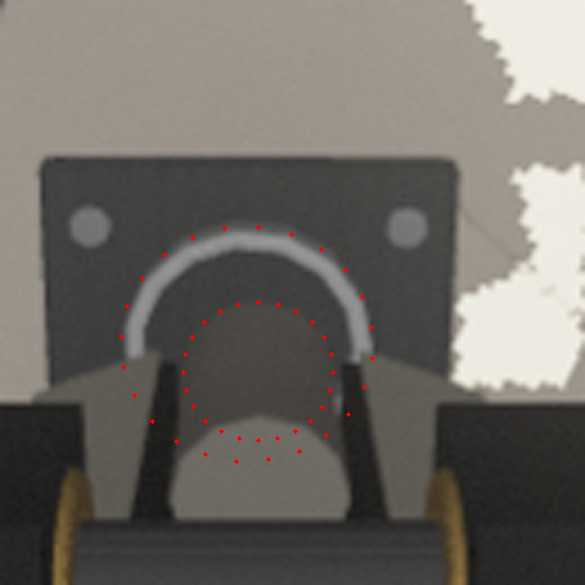

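Call:
servo_tool(targets="0.5 -1.8 4 0; 0 0 5 0; 0 0 2 0; 0 0 0 0")

```text
time: 12.48
tool_pos: [0.4404, -0.2317, 0.0425]
tool_rot: [-3.14, -0.007, 1.923]
contact_force: [-0.3, 0.4, -0.3]
opening: 0.0214
```

Call:
servo_tool(targets="0.6 0 0.8 0; 0 0 0.3 0; 0 0 0 0")

```text
time: 12.85
tool_pos: [0.4404, -0.2312, 0.0417]
tool_rot: [-3.14, -0.006, 1.923]
contact_force: [0.1, -0.5, 0.0]
opening: 0.0213
```

Call:
servo_tool(targets="0 0 0 0; 0 0 0 0; 0 0 0 0; 0 0 0 0; 0 0 0 0", hand=0.6)

```text
time: 13.48
tool_pos: [0.4405, -0.2313, 0.0418]
tool_rot: [-3.141, -0.006, 1.923]
contact_force: [-0.0, 0.6, 0.2]
opening: 0.0548
```

```bash
python3 - <<'E'
from h import *
d=cams.read_camera("wrist"); cv2.imwrite("pics/wrist7.png",d["color"][:,:,::-1])
E
```

```text
(no output)
```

View pics/wrist7.png

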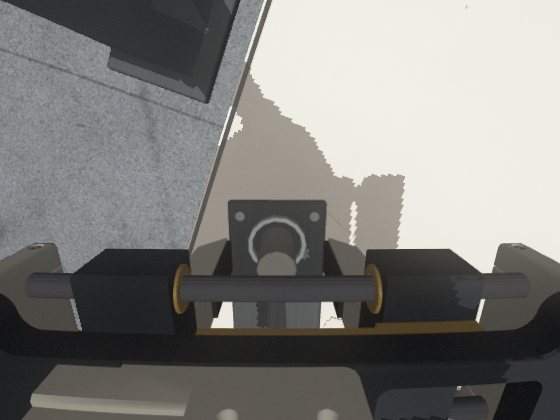

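The core stands inside the ring, released, with its top disc at about (277,262). I'll retreat straight up and then check.

Call:
servo_tool(targets="0 0 -10 0; 0 0 -20 0; 0 0 -30 0; 0 0 -40 0; 0 0 -40 0; 0 0 -10 0; 0 0 0 0; 0 0 0 0")

```text
time: 14.52
tool_pos: [0.4401, -0.2315, 0.1982]
tool_rot: [-3.14, -0.006, 1.923]
contact_force: [-1.0, -0.2, -0.5]
opening: 0.0554
```

```bash
python3 - <<'E'
from h import *
s=telemetry.observe(); print(s["tool_pos"],s["tool_rot"])
d=cams.read_camera("wrist"); crop(d,190,120,370,290,3.5,"pics/wrist8.png")
E
```

```text
[ 0.44012073 -0.23148022  0.19824503] [-3.14014135 -0.00630427  1.92325833]
```

View pics/wrist8.png

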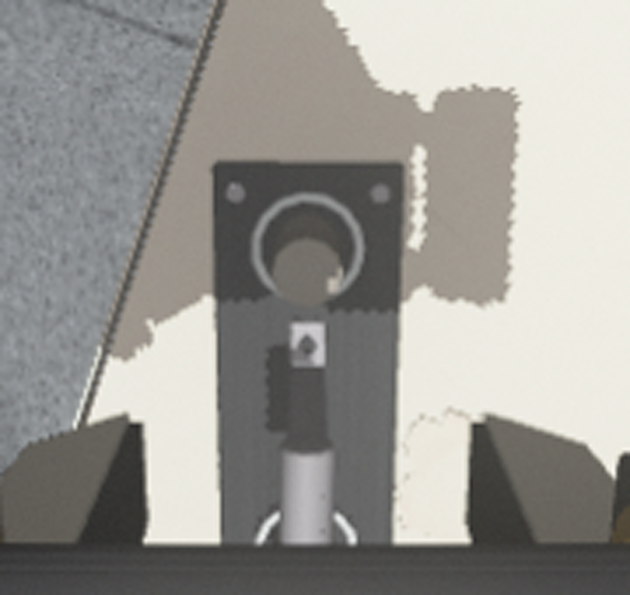

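```bash
python3 - <<'E'
from h import *
d=cams.read_camera("wrist")
f=lambda *p:[(x/3.5-.5+190,y/3.5-.5+120) for x,y in p]
print("ring",back(d,f((307.5,248)),.014),"core",back(d,f((307,271)),.048))
b=back(d,f((214,163),(404,163)),.008); print(b, b.mean(0), np.arctan2(*(b[1]-b[0])[1::-1]))
print("handle near end mid", back(d,f((307,449)),.087))
plan([.459,-.283,.14],1.919)
E
```

```text
ring [[ 0.43980039 -0.23054538  0.014     ]] core [[ 0.43949208 -0.22994727  0.048     ]]
[[ 0.40144034 -0.21553842  0.008     ]
 [ 0.46017909 -0.19391588  0.008     ]] [ 0.43080972 -0.20472715  0.008     ] 0.35271977911006847
handle near end mid [[ 0.45346154 -0.26766308  0.087     ]]
from [ 0.4401 -0.2315  0.198 ] [-3.1397 -0.0069  1.9233] D 79.9 dyaw -0.004 n 3
-18 0 19 0.00; -18 0 19 0.00; -18 0 19 0.00
```

The long core sits within about 1 mm of the seat centre and the carrier is unmoved. Now to the handle.

Call:
servo_tool(targets="-14 0 5 0; -18 0 13 0; -18 0 15 0; -4 0 12 0; 0 0 0 0; 0 0 0 0")

```text
time: 15.38
tool_pos: [0.4585, -0.2846, 0.1467]
tool_rot: [-3.136, -0.012, 1.923]
contact_force: [-0.4, -0.5, 1.4]
opening: 0.0549
```

```bash
python3 - <<'E'
from h import *
plan([.459,-.283,.061],1.919,step=20)
E
```

```text
from [ 0.4585 -0.2846  0.1467] [-3.1365 -0.0121  1.923 ] D 85.7 dyaw -0.004 n 5
0 0 17 0.00; 0 0 17 0.00; 0 0 17 0.00; 0 0 17 0.00; 0 0 17 0.00
```

Call:
servo_tool(targets="1 0 10 0; 0 0 15 0; 0 0 10 0; 0 0 0 0; 0 0 0 0")

```text
time: 16.0
tool_pos: [0.4579, -0.2823, 0.1099]
tool_rot: [-3.137, -0.012, 1.924]
contact_force: [1.6, 0.4, -0.3]
opening: 0.0551
```

```bash
python3 - <<'E'
from h import *
plan([.459,-.283,.061],1.919,step=20)
d=cams.read_camera("wrist"); cv2.imwrite("pics/wrist9.png",d["color"][:,:,::-1])
E
```

```text
from [ 0.4579 -0.2823  0.1099] [-3.1369 -0.0116  1.9242] D 49.0 dyaw -0.005 n 3
-1 0 16 0.00; -1 0 16 0.00; -1 0 16 0.00
```

View pics/wrist9.png

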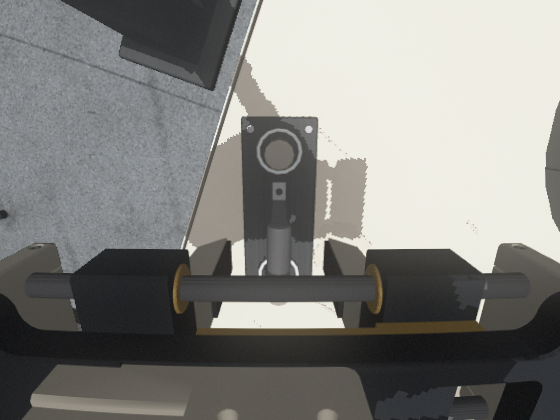

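The handle is centred between the jaws at about (278,245), and the long core stands in its ring at (280,152). Going down to grip height.

Call:
servo_tool(targets="-0.5 0 12 0; 0 0 16 0; 0 0 14 0; 0 0 5 0; 0 0 0 0; 0 0 0 0")

```text
time: 16.8
tool_pos: [0.4581, -0.2829, 0.0608]
tool_rot: [-3.138, -0.01, 1.924]
contact_force: [-0.3, -0.0, 0.9]
opening: 0.0553
```

```bash
python3 - <<'E'
from h import *
plan([.459,-.283,.061],1.919,step=20)
E
```

```text
from [ 0.4581 -0.2829  0.0608] [-3.1378 -0.0099  1.924 ] D 0.9 dyaw -0.005 n 1
-0.4 0.8 -0.2 0.005
```

Call:
servo_tool(targets="-0.4 0.8 0 0.005; 0 0 0 0; 0 0 0 0; 0 0 0 0; 0 0 0 0; 0 0 0 0", hand=0, squeeze=8)

```text
time: 17.55
tool_pos: [0.4593, -0.2836, 0.0619]
tool_rot: [-3.138, -0.008, 1.919]
contact_force: [-0.2, -0.5, -0.3]
opening: 0.0155
```

Call:
servo_tool(targets="0 0 0 0; 0 0 0 0")

```text
time: 17.8
tool_pos: [0.4592, -0.2836, 0.0619]
tool_rot: [-3.138, -0.008, 1.919]
contact_force: [-1.1, -1.4, 0.5]
opening: 0.0155
```

```bash
python3 - <<'E'
from h import *
d=cams.read_camera("wrist"); crop(d,180,100,380,340,2.4,"pics/wrist10.png")
d=cams.read_camera("scene"); crop(d,270,180,390,280,6.5,"pics/scene3.png")
E
```

```text
(no output)
```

View pics/wrist10.png

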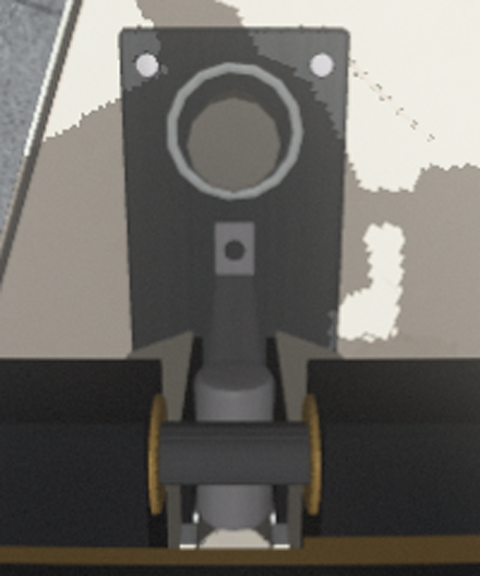

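View pics/scene3.png

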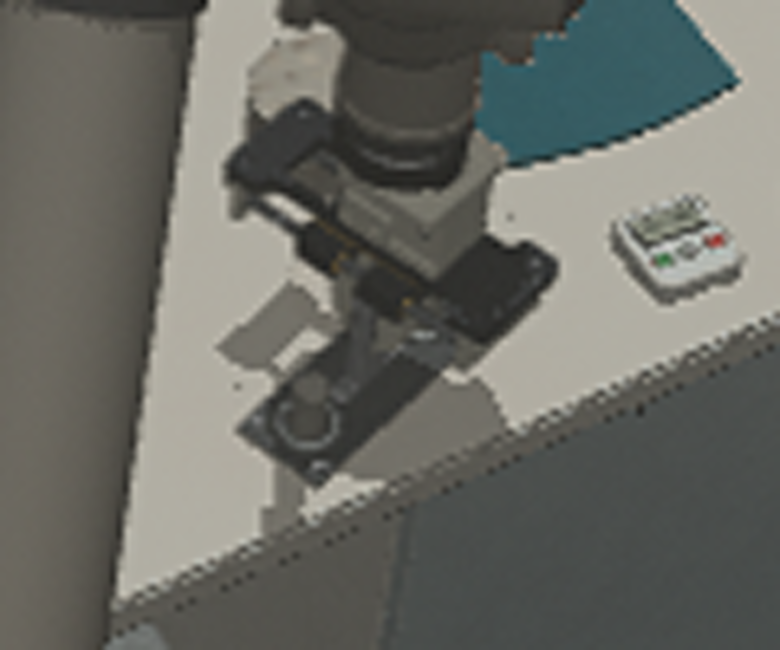

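The opening of 15.5 mm means the pads are on the 16 mm rolled top, not the strap. I'll reopen, go about 10 mm lower and close again.

Call:
servo_tool(targets="0 0 0 0; 0 0 0 0; 0 0 0 0; 0 0 6 0; 0 0 6 0; 0 0 0 0", hand=0.45)

```text
time: 18.65
tool_pos: [0.4594, -0.2832, 0.0488]
tool_rot: [-3.139, -0.008, 1.919]
contact_force: [-0.2, 0.4, -0.1]
opening: 0.0415
```

Call:
servo_tool(targets="0 0 0 0; 0 0 0 0; 0 0 0 0; 0 0 0 0; 0 0 0 0; 0 0 0 0", hand=0, squeeze=8)

```text
time: 19.4
tool_pos: [0.4592, -0.2834, 0.0488]
tool_rot: [-3.138, -0.008, 1.919]
contact_force: [-1.1, 0.3, -0.0]
opening: 0.0151
```

Still on the roll: the pads reach up past 73 mm even this low. Clamping the roll fully inside the pads is the sound choice. I'll go back up near the stated grip height, grip firmly, and test-lift gently.

Call:
servo_tool(targets="0 0 0 0; 0 0 0 0; 0 0 0 0; 0 0 -8 0; 0 0 -6 0; 0 0 0 0", hand=0.45)

```text
time: 20.15
tool_pos: [0.4599, -0.2836, 0.0644]
tool_rot: [-3.139, -0.007, 1.919]
contact_force: [0.2, -0.8, 0.5]
opening: 0.0413
```

Call:
servo_tool(targets="0 0 0 0; 0 0 0 0; 0 0 0 0; 0 0 0 0; 0 0 0 0", hand=0, squeeze=10)

```text
time: 20.78
tool_pos: [0.4594, -0.2836, 0.0643]
tool_rot: [-3.139, -0.008, 1.919]
contact_force: [-0.9, -0.5, 0.5]
opening: 0.0158
```

Call:
servo_tool(targets="0 0 0 0; 0 0 0 0; 0 0 0 0", squeeze=45)

```text
time: 21.15
tool_pos: [0.4594, -0.2837, 0.0643]
tool_rot: [-3.139, -0.008, 1.919]
contact_force: [-1.9, -0.8, 0.7]
opening: 0.0148
```

Call:
servo_tool(targets="0 0 -3 0; 0 0 -5 0; 0 0 -6 0; 0 0 0 0; 0 0 0 0")

```text
time: 21.78
tool_pos: [0.459, -0.2829, 0.0781]
tool_rot: [-3.138, -0.01, 1.919]
contact_force: [0.3, 0.1, -4.1]
opening: 0.0149
```

```bash
python3 - <<'E'
from h import *
d=cams.read_camera("wrist"); crop(d,180,100,380,340,2.4,"pics/wrist11.png")
d=cams.read_camera("scene"); crop(d,270,180,390,280,6.5,"pics/scene4.png")
E
```

```text
(no output)
```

View pics/wrist11.png

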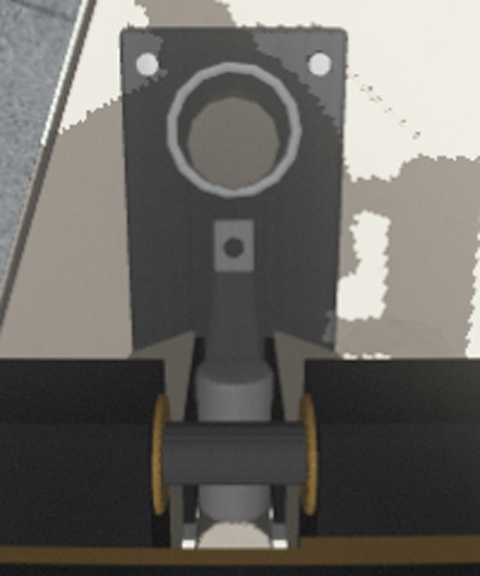

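View pics/scene4.png

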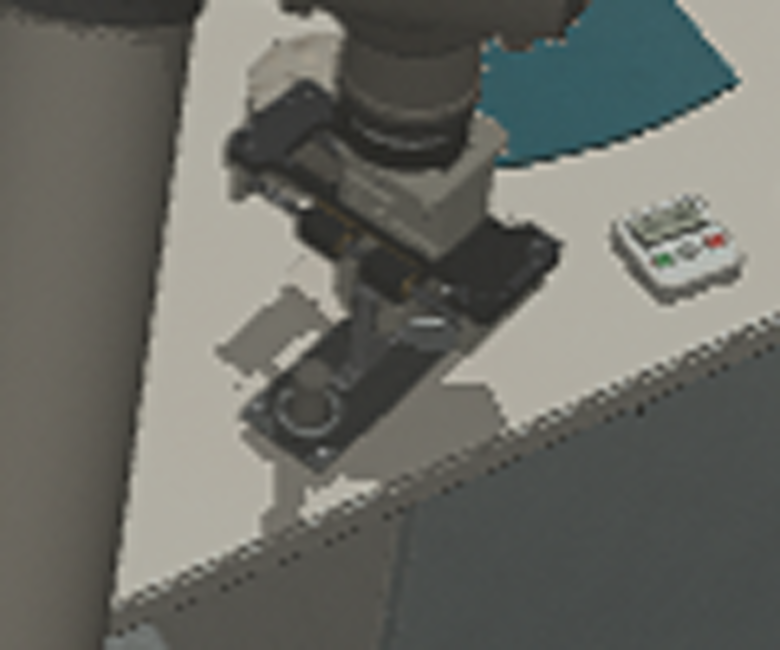

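The carrier has lifted off level: the wrist view is unchanged, the wrist carries about 4 N, and the core stays in its ring. I'll go on up gently to 100 mm.

Call:
servo_tool(targets="0 0 -5 0; 0 0 -9 0; 0 0 -12 0; 0 0 -12 0; 0 0 -12 0; 0 0 -12 0; 0 0 -11 0; 0 0 -7 0; 0 0 -3 0; 0 0 0 0; 0 0 0 0; 0 0 0 0; 0 0 0 0")

```text
time: 23.5
tool_pos: [0.4593, -0.2834, 0.1667]
tool_rot: [-3.137, -0.011, 1.919]
contact_force: [0.6, -0.7, -3.3]
opening: 0.015
```

```bash
python3 - <<'E'
from h import *
s=telemetry.observe(); print(s["tool_pos"],s["tool_rot"],s["qvel"],s["opening"])
d=cams.read_camera("wrist"); crop(d,180,100,380,340,2.4,"pics/wrist12.png")
d=cams.read_camera("scene"); crop(d,190,150,390,300,3.9,"pics/scene5.png")
d=cams.read_camera("top"); crop(d,140,180,440,290,2.6,"pics/top5.png")
E
```

```text
[ 0.45930459 -0.28338412  0.16671692] [-3.13724429 -0.01087311  1.91869742] [ 0.00020676  0.00352885  0.00254468  0.00013445 -0.00157477  0.00158598] 0.015012346645764
```

View pics/wrist12.png

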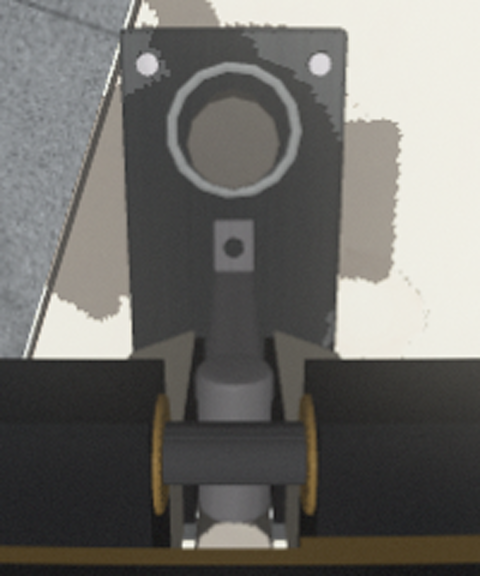

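View pics/scene5.png

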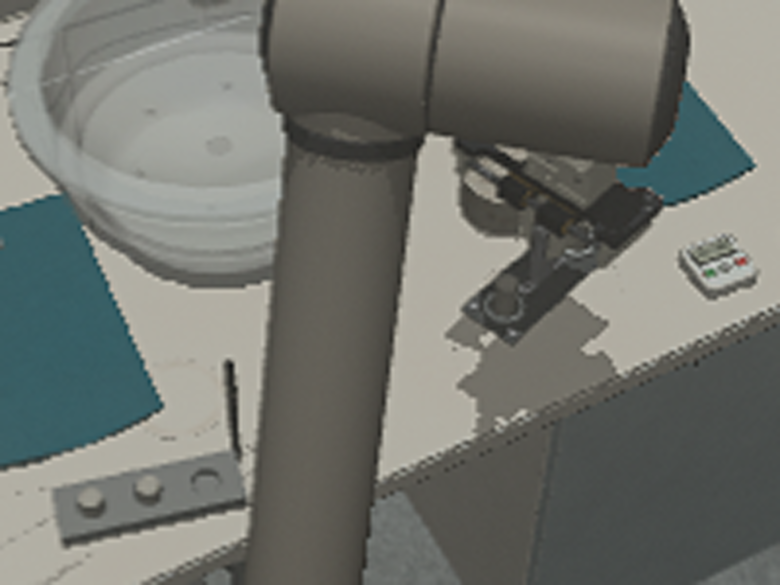

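View pics/top5.png

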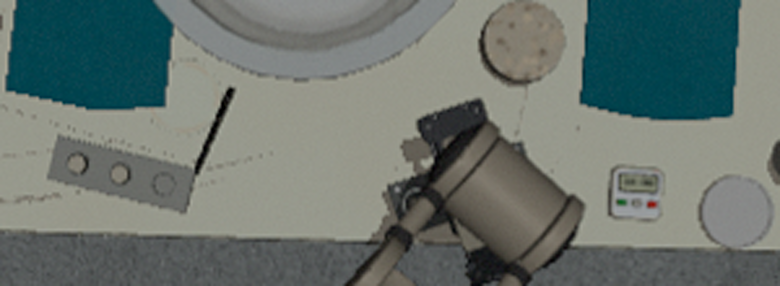

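All views show the carrier level at about 102 mm, with the long core in its ring and the loaded core's top in place behind the handle. The short cores, timer and dish are undisturbed. Handing in.

```bash
python3 - <<'E'
from h import *
print(robot.hand_in())
E
```

```text
the job is handed in; nothing more can be done
None
```

I took the long core from the tray's −y end pocket, stood it in the carrier's empty seat and released it. Then I gripped the carrier by its handle, lifted it about 102 mm and handed in at about 24 s. No verdict is reported.

**Last checks**
- **Core placement:** just before I gripped the handle, the core measured within about 1 mm of the seat centre. In the last pictures it still stood in its ring.
- **Carrier:** its picture in the wrist camera did not change during the lift, and the tool was tilted only about 0.01 rad. The wrist carried 3 to 4 N, and joint speeds were near zero.
- **Bystanders:** both short cores, the timer and the petri dish looked unmoved.

**What did not go as expected**
- **Grip point:** the jaws closed to about 15 mm, so the pads hold the 16 mm rolled top of the handle rather than the 12 mm strap. A try about 12 mm lower gave the same result, so I went back near the stated height and gripped at 45 N.
- **Loaded core:** at the end I could see only its top behind the handle. I did not measure its position again after the lift.

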